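Dock the hand sander, lock it and test the lock

TASK

Take the orange hand sander off the sloped stand and set it down flat, without dropping it, in the pocket of the same outline in the dock, then let go of it. Push the dock's sliding fork by its red knob fully home across the sander's sole and let go of the knob, then take the sander's black grip again and tug it straight up against the fork with about 10 N for half a second to prove that it is locked. Leave it lying flat in the locked dock, released, and do not disturb the tape measure, the filler tub or the black tape.

Things in the scene. Friction and masses are not known exactly. Their poses are not given: they have to be found in the camera images.
- sander_grip (a point): centre of the upright black grip fin of the loose hand sander (0.18-0.35 kg). Fin: 50 mm long in x, 24 mm thick in y (pinch its flat sides), top 20 mm above this point. z: from sole out through the fin; x: to the pointed nose. Top of the 18 mm thick orange sole 26 mm below this point, underside 44 mm. At the start it lies on the slope, z leaning 30 degrees to the stand's low side
- sander_sole (a point): point on the sander's flat underside, midway along its length, axes as sander_grip (which is at x = -5 mm, z = +44 mm from here). The sole is 66 mm wide and 120 mm long: square back end at x = -60 mm, parallel sides to x = +27 mm, then a 90 degree point with its tip at x = +60 mm
- stand_slope (a point): middle of the sloped board (88 mm wide) of the fixed plywood stand, 56 mm above the table; stand footprint 140 x 96 mm. x (level) points from its low edge, where a 12 mm high lip stops the sander's back end, to its high edge; the board rises 30 degrees along it, to 88 mm
- pocket (a point): centre of the pocket floor in the fixed dock, 12 mm above the table; x to the pocket's point, y away from the fork, z up. It has the sole's outline with 2 mm of play on each side; its walls are 16 mm high and flare out 5 mm in their upper half. Fully seated, sander_sole coincides with this point, axes alike
- fork_knob (a point): gripping height (58 mm above the table) on the axis of the upright red knob, 18 mm across, of the sliding fork lock; its top is 15 mm higher, the flat aluminium tail it stands on 21 mm lower. In the pocket's frame it lies at x = -7.5 mm, y = -136 mm + fork, z = 46 mm
- fork (a joint): travel of the fork lock along the pocket's +y, m: about 0 to 0.006 at the start (open, clear of the pocket), 0.056 fully home at its stop. It slides with about 2 N of friction and stays where it is left
- prongs: the 5 mm thick aluminium fork, moved by the knob (origin at joint 0: on the table under the pocket's centre). Two 12 mm wide prongs at x = -45 and +30 mm of the pocket, joined by a bar on the -y side; underside 20, top 25 mm above the pocket floor: they pass 2 mm over the seated sole, behind and ahead of the fin. Home: tips at y = +10 mm, bar's near edge at y = -35 mm
- tape_measure_mid (a point): bystander: middle of a red and black tape measure, 41 x 99 x 76 mm, loose; leave alone
- filler_tub_mid (a point): bystander: middle of a blue-lidded filler tub, 69 mm across, 56 mm high, loose; leave alone
- tape_black_mid (a point): bystander: middle of a roll of black tape, 62 mm across, 19 mm high, lying loose; leave alone
Mind the look-alikes: they are no part of the job. Leave any green or pink look-alike of the part that bears sander_grip alone.

How it is judged:
On the way, in this order (a step that is already met when the one before it is completed fails the run):
1. the sander lies flat and square in the pocket, let go, the fork still open (horizontal distance between sander_sole and pocket below 0.006 m and z of sander_sole in the frame of pocket below 0.0045 m and angle between the x axis of sander_sole and the x axis of pocket, either way round below 0.08 rad and angle between sander_sole's own z axis and vertical below 0.05 rad and z of sander_sole in the frame of pocket below 0.003 m and contact force between the fingers and sander below 0.1 N and value of joint fork below 0.015 m), for 0.2 s.
2. the fork is pushed home over the seated sole, and fingers are off both fork and sander (horizontal distance between sander_sole and pocket below 0.006 m and z of sander_sole in the frame of pocket below 0.0045 m and angle between the x axis of sander_sole and the x axis of pocket, either way round below 0.08 rad and angle between sander_sole's own z axis and vertical below 0.05 rad and value of joint fork above 0.05 m and contact force between the fingers and sander below 0.1 N and contact force between the fingers and prongs below 0.1 N), for 0.2 s.
3. the sander is held and tugged up against the shut fork with at least 5 N, and stays in (horizontal distance between sander_sole and pocket below 0.006 m and z of sander_sole in the frame of pocket between 0.001 and 0.0045 m and angle between the x axis of sander_sole and the x axis of pocket, either way round below 0.08 rad and angle between sander_sole's own z axis and vertical below 0.05 rad and value of joint fork above 0.05 m and contact force between sander and prongs above 5 N and contact force between the fingers and sander above 3 N), for 0.2 s.
At the end, for the whole second after the job is handed in: the sander rests, released, in the pocket: its sole within 6 mm of the pocket's centre and 3 mm of its floor, square to 0.08 rad and level to 0.05 rad, with the fork at least 50 mm home; it has been tugged with 5 N or more against the shut fork (horizontal distance between sander_sole and pocket below 0.006 m and z of sander_sole in the frame of pocket below 0.0045 m and angle between the x axis of sander_sole and the x axis of pocket, either way round below 0.08 rad and angle between sander_sole's own z axis and vertical below 0.05 rad and z of sander_sole in the frame of pocket below 0.003 m and value of joint fork above 0.05 m and contact force between the fingers and sander below 0.1 N and linear speed of sander below 0.02 m/s and velocity of joint fork below 0.01 m/s); the robot touches nothing.
It fails at once if red and black tape measure shifted by more than 30 mm (distance of tape_measure_mid from where it was at the start of the episode above 0.03 m).
It fails at once if blue-lidded filler tub shifted by more than 30 mm (distance of filler_tub_mid from where it was at the start of the episode above 0.03 m).
It fails at once if roll of black tape shifted by more than 30 mm (distance of tape_black_mid from where it was at the start of the episode above 0.03 m).
It fails at once if the sander yanked against the fork with more than 45 N (contact force between sander and prongs above 45 N).
It fails at once if the sander dropped (falling freely at more than 0.7 m/s) (contact force between the fingers and sander below 0.1 N and linear speed of sander above 0.7 m/s).
It also fails if it takes over 54 s, if anything falls off the work surface, if the arm or the gripper's body presses on something with over 40 N, if the wrist force passes 120 N, or if a joint passes its speed limit or range.

ROBOT

A 7-joint arm with a two-finger parallel gripper is mounted at the origin on a cart in front of the work surface, level with it; the furniture and walls round the work are solid. World frame = base frame: x ahead of the robot, y to its left, z up, the work surface at z = 0. Lengths are in m, angles in rad, forces in N, time in s.
With the tool pointing down it reaches from about 0.4 to 0.875 m from the base axis. Payload 19.3 kg.
Tool frame: the origin (TCP) lies at the very end of the fingers, on their centre line; the grasp point (between the pads) lies 19 mm behind it; z points along the fingers, y is the line along which they close (so a half turn about z gives the same grasp; the last joint's range is limited). The gripper opens to 85 mm and grips with 20 to 120 N. Pads are 22 mm wide; open, the fingers measure 114 mm over their backs; the gripper's body (76 mm by 85 mm) begins 54 mm behind the grasp point. The pads swing forward as they close: fully open they stand 13 mm farther back than shut.
Start: joints at [-1.196, 0.521, -0.036, 1.599, 0.021, 1.021, -0.113], TCP at [0.269, 0.564, 0.231] pointing down, gripper open.
Joint ranges: [-2.91, 2.91], [-0.3, 2.13], [-1.5, 1.42], [0.17, 2.43], [-1.26, 4.41], [0.16, 1.93], [-2.52, 2.52]. Speed limits (rad/s): [1.89, 1.89, 2.39, 2.39, 3.01, 3.01, 3.01].

INTERFACE

Orientations are given as [roll, pitch, yaw] about the fixed x, y, z axes, in that order (R = Rz(yaw) Ry(pitch) Rx(roll)).
In Python, from workcell import bot gives the robot as it stands. The module is installed in compiled form; this text tells all that it offers.
- The arm moves only by the tool apply_moves, never from a script. Its arguments are lists of equal length, an entry for each row: "claw": the finger opening in m, from 0 to 0.0854; "xyz": the shift along the tool's x, y, z in m, a list of three; "twist": the turn, a rotation vector about the tool's x, y, z in rad, a list of three. A call has 1 to 20 rows; each row shifts and turns the commanded pose from where the row before left it, along the tool's axes as they then stand; what a row does not reach is not made up. A row lasts 1/10 s, in which the tool goes at most 50 mm and 8.59 degrees, less where a joint would pass 70% of its speed; a pose out of reach is approached as far as the arm can. A call with a gripper value outside its range is refused whole. The fingers move at their own pace and stop on an object; "force" is the grip in N (left out, the last holds). Time passes only in rows, so rows that do not move let the fingers close. It gives the time, the measured TCP pose, the force, the opening and the grip force at its end, in the units of the state.
- bot.observe(): the state, without advancing time (a new reading comes with each control period).
- bot.grab_frame(name): name is "scene" or "top" or "wrist"; returns a dict with "img" (384x512x3 uint8, red, green, blue), "vfov" (degrees; the focal length in pixels is half the picture's height over the tangent of half this angle, whatever the lens; pixels are square), "cx", "cy" (the principal point, pixels), "view" (4x4, takes a point from world to camera coordinates). Camera axes: x right, y up, looking along -z (the intrinsics and any distortion apply to the point x, -y, -z); pixel columns grow to the right and rows downward; lengths in m; the calibration is good to about 2 mm. The wrist camera is an equidistant fisheye: a pixel r from the principal point sees the ray r / f radians off the axis. A picture is of the moment at which its call begins. There is no depth.
- bot.job_done(): hands the job in; it is judged then, once.
Trained networks look in the newest picture that a camera, given by its name, has taken for a name from the list of things; names that differ only in an ending like _2 or _b are one class to them, and where a whole thing is asked for, a point or a joint stands for the part that bears it (a point fixed in the world has none). Each returns a list of dicts, best first, with "score" (0 to 1); they miss things now and then, are a little off and sometimes report something else, mostly with a low value. They report only what shows in the picture. A call takes as long as a camera call. They do not tell look-alikes from the thing itself.
- bot.find_in(camera, query): "position" ([x, y, z] in m, in world coordinates, good to about 4 mm: the middle of the surface that is visible of it).
The state is a dict: "clock": time; "qpos": joint angles; "qd": joint speeds; "joint_efforts": joint torques, N m; "position": TCP position; "tool_rot": TCP orientation; "force": force on the tool from outside, world axes, zero at the start; "moment": the same for the moment, N m; "grip_width": finger opening in m; "finger_force": force on a finger pad.
Only numpy, scipy, OpenCV 4.12 (cv2) and the standard library are available. Lean on these libraries where they do the work, as an engineer would, in place of code of your own. Each camera call takes 0.05 s, during which the arm holds its last target. There are 200 camera calls.

## Working session

There is one attempt and no reset: what is moved stays moved. The work goes in short steps, Python scripts to look and compute and a tool call to move; the robot and the scene stay as the last step left them, time stands still between calls to the robot, and variables do not carry over. Pictures are saved under pics/ and viewed, at most 13 in all, crops included, and the job is handed in when it is done.

Besides the shell and the picture viewer there is one more tool, called after ">>>" by a JSON object that holds its "fn" and its "kwargs", one argument or row to a line. apply_moves: Moves the arm, as the interface text tells. Its arguments: {"type":"object","properties":{"claw":{"type":"array"},"xyz":{"type":"array"},"twist":{"type":"array"},"force":{"type":"number"}},"required":["claw","xyz","twist"]}

```bash
mkdir -p pics
python3 - <<'E'
from workcell import bot
import cv2,numpy as np
s=bot.observe(); print({k:np.round(v,3).tolist() for k,v in s.items()})
ims=[]
for c in ["scene","top"]:
    f=bot.grab_frame(c); cv2.imwrite(f"pics/{c}0.png",f["img"][:,:,::-1]); print(c,f["vfov"],f["cx"],f["cy"],np.round(f["view"],3).tolist())
    for q in ["sander_grip","sander_sole","stand_slope","pocket","fork_knob","prongs","tape_measure_mid","filler_tub_mid","tape_black_mid"]:
        try: print(q,[(np.round(d["position"],3).tolist(),round(d["score"],2)) for d in bot.find_in(c,q)][:4])
        except Exception as e: print(q,e)
E
```

```text
{'clock': 0.0, 'qpos': [-1.196, 0.522, -0.036, 1.6, 0.021, 1.021, -0.113], 'qd': [0.0, 0.001, 0.001, -0.001, -0.001, -0.0, -0.002], 'joint_efforts': [0.003, -92.71, 1.981, -36.992, 0.018, 0.008, -0.0], 'position': [0.269, 0.564, 0.231], 'tool_rot': [-3.14, 0.0, 2.697], 'force': [-0.33, 0.336, 0.163], 'moment': [0.032, 0.007, 0.03], 'finger_force': 0.0, 'grip_width': 0.085}
scene 46.505123340223186 253.22626000160065 193.42230743059108 [[-0.791, -0.612, -0.007, 0.557], [0.254, -0.338, 0.906, -0.155], [-0.557, 0.714, 0.423, -1.332], [0.0, 0.0, 0.0, 1.0]]
sander_grip [([0.354, 0.636, 0.016], 0.65), ([0.542, 0.447, 0.017], 0.63), ([0.51, 0.268, 0.062], 0.55)]
sander_sole [([0.509, 0.263, 0.062], 0.66), ([0.54, 0.45, 0.014], 0.65), ([0.35, 0.631, 0.017], 0.64)]
stand_slope [([0.502, 0.287, 0.009], 0.71), ([0.525, -0.151, 0.04], 0.18)]
pocket [([0.505, -0.085, 0.012], 0.66)]
fork_knob [([0.527, -0.154, 0.04], 0.68)]
prongs [([0.526, -0.153, 0.037], 0.65)]
tape_measure_mid [([0.706, 0.127, 0.047], 0.39)]
filler_tub_mid [([0.686, 0.434, 0.043], 0.56)]
tape_black_mid [([0.42, 0.445, 0.014], 0.71)]
top 44.51309129192042 249.47073115363017 193.73940707536647 [[0.009, -1.0, 0.008, 0.163], [0.996, 0.01, 0.091, -0.556], [-0.092, 0.007, 0.996, -1.839], [0.0, 0.0, 0.0, 1.0]]
sander_grip [([0.566, 0.429, 0.021], 0.68), ([0.367, 0.613, 0.015], 0.64), ([0.538, 0.25, 0.082], 0.57)]
sander_sole [([0.536, 0.249, 0.08], 0.81), ([0.565, 0.43, 0.017], 0.76), ([0.37, 0.615, 0.018], 0.76), ([0.563, 0.257, 0.049], 0.17)]
stand_slope [([0.564, 0.252, 0.05], 0.82)]
pocket [([0.53, -0.109, 0.01], 0.6)]
fork_knob [([0.528, -0.153, 0.035], 0.83), ([0.535, 0.252, 0.084], 0.4)]
prongs [([0.53, -0.146, 0.035], 0.59)]
tape_measure_mid [([0.71, 0.094, 0.069], 0.64)]
filler_tub_mid [([0.697, 0.416, 0.055], 0.79)]
tape_black_mid [([0.425, 0.448, 0.016], 0.65)]
```

View pics/scene0.png

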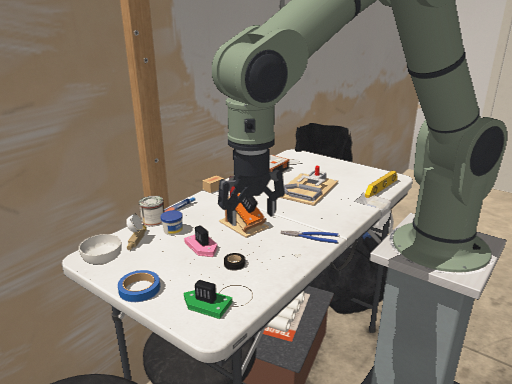

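View pics/top0.png

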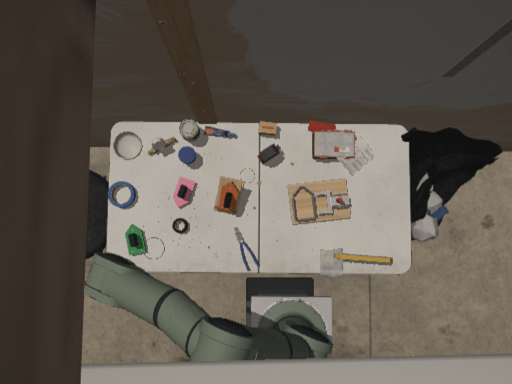

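The scene view shows orange on the stand (245,213), pink (200,245) and green (207,298). From above they are orange (228,200), pink (183,191) and green (135,240). I choose the orange one on the stand; the dock is at (318,202) with the red knob at (340,200). Next is a close crop of the stand and dock.

Run:
```python
import cv2,numpy as np
i=cv2.imread("pics/top0.png")
a=cv2.resize(i[165:230,200:265],None,fx=6,fy=6,interpolation=cv2.INTER_CUBIC)
b=cv2.resize(i[165:230,283:358],None,fx=5.2,fy=6,interpolation=cv2.INTER_CUBIC)
cv2.imwrite("pics/c1.png",np.hstack([a,b])); print(a.shape,b.shape)
```

```text
(390, 390, 3) (390, 390, 3)
```

View pics/c1.png

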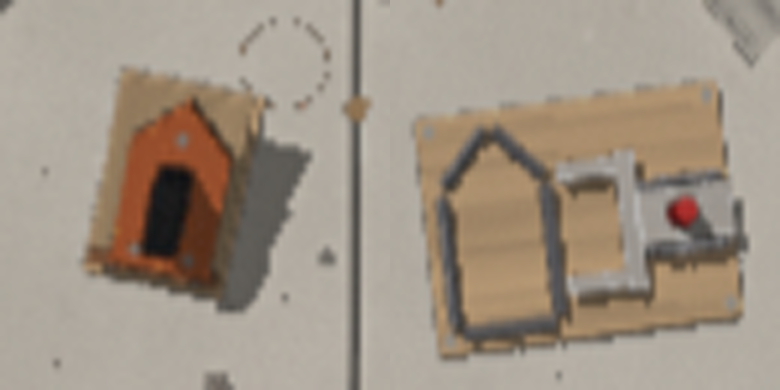

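The left half of the crop shows the orange sander on its stand: nose up in the picture (world +x, turned a little to −y) and the black fin at about (168,212). The right half shows the pocket pointing up, turned slightly left, with the fork and knob on the right (−y) side. So the choice is the orange one. Next, a helper for the poses and the first approach.

```bash
cat > h.py <<'E'
from workcell import bot
import numpy as np, cv2
from scipy.spatial.transform import Rotation as Ro
def tool(yaw,tilt=0):   # tool gripping a part whose x axis has heading yaw, pitched up by tilt
    P=(Ro.from_euler('z',yaw)*Ro.from_euler('y',-tilt)).as_matrix()
    return np.c_[-P[:,0],P[:,1],-P[:,2]]
def cur():
    s=bot.observe(); return s,np.array(s["position"]),Ro.from_euler('xyz',s["tool_rot"]).as_matrix()
def plan(p,R,show=True):
    s,p0,R0=cur()
    print("t",round(s["clock"],2),"pos",np.round(p0,4),"rot",np.round(s["tool_rot"],4),"F",np.round(s["force"],1),"w",round(s["grip_width"],4),"q7",np.round(s["qpos"],2))
    print("twist",np.round(Ro.from_matrix(R0.T@R).as_rotvec(),4),"then xyz",np.round(R.T@(np.array(p)-p0),4),"or xyz first",np.round(R0.T@(np.array(p)-p0),4))
def proj(f,X,fish=False):
    V=np.array(f["view"]); c=V[:3,:3]@np.array(X)+V[:3,3]; d=np.array([c[0],-c[1],-c[2]])
    F=f["img"].shape[0]/2/np.tan(np.radians(f["vfov"]/2))
    if not fish: return np.array([f["cx"]+F*d[0]/d[2],f["cy"]+F*d[1]/d[2]])
    r=np.hypot(d[0],d[1]); th=np.arctan2(r,d[2]); return np.array([f["cx"],f["cy"]])+F*th*d[:2]/r
def ray(f,u,v):  # fisheye pixel -> world origin, direction
    V=np.array(f["view"]); F=f["img"].shape[0]/2/np.tan(np.radians(f["vfov"]/2))
    a=np.array([u-f["cx"],v-f["cy"]]); r=np.hypot(*a); th=r/F
    d=np.array([*(a/max(r,1e-9)*np.sin(th)),np.cos(th)]); d=V[:3,:3].T@np.array([d[0],-d[1],-d[2]])
    return -V[:3,:3].T@V[:3,3],d
def atz(f,u,v,z):
    o,d=ray(f,u,v); return o+d*(z-o[2])/d[2]
E
python3 - <<'E'
from h import *
f=bot.grab_frame("wrist"); s,p,R=cur()
V=f["view"]; c=-V[:3,:3].T@V[:3,3]
print("cam in tool",R.T@(c-p), "axis",R.T@(-V[2,:3]), f["vfov"],f["cx"],f["cy"])
R=tool(-0.19,np.pi/6); g=np.array([.538,.252,.092])
plan(g-0.12*R[:,2],R)
E
```

```text
cam in tool [ 0.07550284 -0.00020558 -0.1425017 ] axis [-2.97886824e-01 -5.83577338e-04  9.54601016e-01] 65.70646984690485 256.02309594862294 190.8680939214144
t 1.05 pos [0.2689 0.5642 0.2313] rot [-3.1416  0.      2.6968] F [-0.7 -0.   0.2] w 0.0853 q7 [-1.2   0.52 -0.04  1.6   0.02  1.02 -0.11]
twist [-0.0667 -0.5207 -0.249 ] then xyz [-0.2102 -0.2557  0.1622] or xyz first [-0.3191 -0.1811  0.0354]
```

>>> {"fn": "apply_moves", "kwargs": {
  "claw": [0.085,0.085,0.085,0.085,0.085,0.085,0.085,0.085,0.085,0.085,0.085,0.085,0.085,0.085,0.085,0.085,0.085,0.085,0.085,0.085],
  "xyz": [
    [-0.023,-0.013,0.0025],
    [-0.023,-0.013,0.0025],
    [-0.023,-0.013,0.0025],
    [-0.023,-0.013,0.0025],
    [-0.023,-0.013,0.0025],
    [-0.023,-0.013,0.0025],
    [-0.023,-0.013,0.0025],
    [-0.023,-0.013,0.0025],
    [-0.023,-0.013,0.0025],
    [-0.023,-0.013,0.0025],
    [-0.023,-0.013,0.0025],
    [-0.023,-0.013,0.0025],
    [-0.023,-0.013,0.0025],
    [-0.02,-0.012,0.003],
    [0,0,0],
    [0,0,0],
    [0,0,0],
    [0,0,0],
    [0,0,0],
    [0,0,0]
  ],
  "twist": [
    [0,0,0],
    [0,0,0],
    [0,0,0],
    [0,0,0],
    [0,0,0],
    [0,0,0],
    [0,0,0],
    [0,0,0],
    [0,0,0],
    [0,0,0],
    [0,0,0],
    [0,0,0],
    [0,0,0],
    [0,0,0],
    [-0.0133,-0.104,-0.05],
    [-0.0133,-0.104,-0.05],
    [-0.0133,-0.104,-0.05],
    [-0.0133,-0.104,-0.05],
    [-0.0133,-0.104,-0.05],
    [0,0,0]
  ]
}}

```text
clock: 3.05
position: [0.4769, 0.2653, 0.195]
tool_rot: [-3.139, 0.513, 2.954]
force: [0.0, 0.2, -0.1]
grip_width: 0.0851
finger_force: 0.0
```

Run:
```python
from h import *
f=bot.grab_frame("wrist"); cv2.imwrite("pics/w1.png",f["img"][:,:,::-1]); np.save("pics/w1.npy",np.array(f["view"]))
R=tool(-0.19,np.pi/6); g=np.array([.538,.252,.092])
plan(g,R)
for q in ["sander_grip","sander_sole","stand_slope"]: print(q,[(np.round(d["position"],3).tolist(),round(d["score"],2)) for d in bot.find_in("wrist",q)][:3])
# annotate prediction of the model
im=f["img"][:,:,::-1].copy()
for X in [(.025,.012,.02),(.025,-.012,.02),(-.025,-.012,.02),(-.025,.012,.02),(.065,0,-.026),(.032,.033,-.026),(.032,-.033,-.026),(-.055,-.033,-.026),(-.055,.033,-.026)]:
    P=np.c_[-R[:,0],R[:,1],-R[:,2]]; u=proj(f,g+P@np.array(X),True); cv2.circle(im,tuple(np.round(u).astype(int).tolist()),2,(255,0,0),-1); print(np.round(u,1),end=' ')
cv2.imwrite("pics/w1a.png",im)
```

```text
t 3.1 pos [0.4779 0.2646 0.1953] rot [-3.1403  0.5103  2.9499] F [0.  0.3 0. ] w 0.0851 q7 [-1.17  0.37  0.36  2.17  0.74  0.47 -0.11]
twist [-0.0022 -0.0133 -0.0015] then xyz [-0.0015 -0.001   0.1202] or xyz first [-0.0031 -0.0007  0.1202]
sander_grip [([0.516, 0.255, 0.071], 0.83), ([0.545, 0.423, 0.016], 0.65)]
sander_sole [([0.515, 0.255, 0.07], 0.78), ([0.544, 0.424, 0.019], 0.73), ([0.522, -0.061, 0.011], 0.55)]
stand_slope [([0.5, 0.271, 0.034], 0.84), ([0.538, -0.137, 0.036], 0.37)]
[268.2 221.9] [241.1 221.8] [240.5 166.4] [269.1 166.6] [254.8 239.6] [286.5 211.1] [223.2 210.8] [221.2 126.7] [289.1 126.9]
```

View pics/w1a.png

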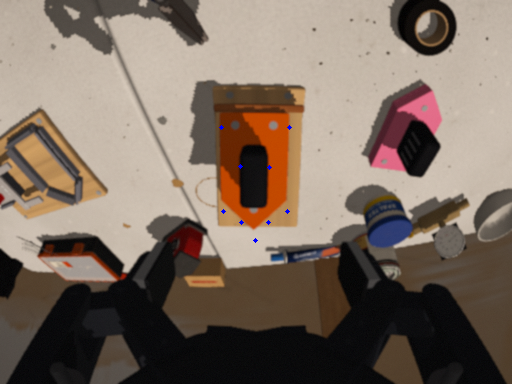

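The blue marks are my prior model. The orange sander's real fin spans about (240–268, 146–208), the nose tip is about (254,230) and the back edge is at v≈111, so it sits some 15 mm lower on the slope than assumed. Now I fit the pose.

Run:
```python
from h import *
from scipy.optimize import least_squares
from types import SimpleNamespace
im=cv2.imread("pics/w1.png"); f=dict(img=im,vfov=65.70646984690485,cx=256.02309594862294,cy=190.8680939214144,view=np.load("pics/w1.npy"))
hsv=cv2.cvtColor(im,cv2.COLOR_BGR2HSV)
m=((hsv[...,0]<14)&(hsv[...,1]>190)&(hsv[...,2]>90)).astype(np.uint8); m[:, :200]=0; m[:,310:]=0; m[:100]=0; m[240:]=0
h=cv2.convexHull(max(cv2.findContours(m,0,1)[0],key=cv2.contourArea)); print(cv2.approxPolyDP(h,2,True)[:,0].tolist())
g=cv2.cvtColor(im,cv2.COLOR_BGR2GRAY)
k=((hsv[...,2]<60)).astype(np.uint8); k[:, :230]=0; k[:,285:]=0; k[:130]=0; k[230:]=0
c=max(cv2.findContours(k,0,1)[0],key=cv2.contourArea)[:,0]; print(cv2.boundingRect(c), cv2.minAreaRect(c))
for v in (120,140,180,205): 
    r=np.where(m[v])[0]; q=np.where(k[v])[0]; print(v,r.min(),r.max(),(q.min(),q.max()) if len(q) else '')
```

```text
[[301, 106], [285, 200], [258, 225], [252, 227], [221, 198], [220, 113], [235, 105]]
(239, 145, 28, 63) ((252.5, 176.0), (62.0, 27.0), 90.0)
120 220 288 
140 220 288 
180 220 286 (np.int64(239), np.int64(266))
205 227 280 (np.int64(242), np.int64(264))
```

Run:
```python
from h import *
from scipy.optimize import least_squares
im=cv2.imread("pics/w1.png"); f=dict(img=im,vfov=65.70646984690485,cx=256.02309594862294,cy=190.8680939214144,view=np.load("pics/w1.npy"))
obs=[((.065,0,-.026),254.3,230),((.032,.033,-.026),287,199.5),((.032,-.033,-.026),220,198.5),((-.055,.033,-.026),289,112),((-.055,-.033,-.026),219.5,112),
((.025,0,.02),253.3,208),((0,.012,.02),267.3,None),((0,-.012,.02),238.7,None),((-.025,0,-.01),None,145)]
def res(p,pr=False):
    P=tool(p[3],p[4]); P=np.c_[-P[:,0],P[:,1],-P[:,2]]; o=[]
    for X,u,v in obs:
        q=proj(f,p[:3]+P@np.array(X),True)
        if pr: print(X,np.round(q,1),u,v)
        if u is not None:o.append(q[0]-u)
        if v is not None:o.append((q[1]-v)*(1 if X[0]!=-.025 else .3))
    o.append((p[4]-np.pi/6)*300)
    return np.array(o)
r=least_squares(res,[.52,.255,.085,-.19,np.pi/6],loss='soft_l1'); print(np.round(r.x,4),r.cost); res(r.x,True)
P=tool(r.x[3],r.x[4]); s=r.x[:3]+P@np.array([-.005,0,.044]); print("sole",s)
```

```text
[ 0.5222  0.2539  0.0897 -0.1895  0.524 ] 1.5229802320549768
(0.065, 0, -0.026) [253.7 229.3] 254.3 230
(0.032, 0.033, -0.026) [286.5 199.4] 287 199.5
(0.032, -0.033, -0.026) [221.1 199.1] 220 198.5
(-0.055, 0.033, -0.026) [288.8 111.9] 289 112
(-0.055, -0.033, -0.026) [219.1 111.7] 219.5 112
(0.025, 0, 0.02) [253.3 208.5] 253.3 208
(0, 0.012, 0.02) [267.9 180.1] 267.3 None
(0, -0.012, 0.02) [238.8 180. ] 238.7 None
(-0.025, 0, -0.01) [253.7 145. ] None 145
sole [0.54809557 0.24891322 0.05413236]
```

Fit residuals are about 0.6 px: grip (0.522, 0.254, 0.090), yaw −0.19, tilt 30°. The sole centre comes out at z 0.054, against 0.056 for the board's middle, which is consistent. Going in.

Run:
```python
from h import *
R=tool(-0.1895,np.pi/6); g=np.array([.5222,.2539,.0897])
plan(g+0.017*R[:,2],R)
```

```text
t 3.25 pos [0.4801 0.2626 0.1959] rot [3.1405 0.5099 2.942 ] F [ 0.7  0.3 -0.7] w 0.0851 q7 [-1.16  0.37  0.36  2.16  0.73  0.47 -0.11]
twist [-0.0039 -0.0137 -0.0088] then xyz [ 0.0159 -0.0007  0.1305] or xyz first [ 0.0141 -0.0003  0.1307]
```

>>> {"fn": "apply_moves", "kwargs": {
  "claw": [0.065,0.065,0.065,0.065,0.065,0.065,0.065,0.065],
  "xyz": [
    [0.005,0,0.02],
    [0.005,0,0.02],
    [0.005,0,0.02],
    [0,0,0.02],
    [0,0,0.01],
    [0,0,0],
    [0,0,0],
    [0,0,0]
  ],
  "twist": [
    [0,-0.012,-0.005],
    [0,0,0],
    [0,0,0],
    [0,0,0],
    [0,0,0],
    [0,0,0],
    [0,0,0],
    [0,0,0]
  ]
}}

```text
clock: 4.05
position: [0.511, 0.2566, 0.1108]
tool_rot: [-3.14, 0.523, 2.949]
force: [0.4, 0.3, 1.3]
grip_width: 0.0649
finger_force: 0.0
```

Run:
```python
from h import *
R=tool(-0.1895,np.pi/6); g=np.array([.5222,.2539,.0897])
plan(g+0.017*R[:,2],R)
```

```text
t 4.05 pos [0.511  0.2566 0.1108] rot [-3.1403  0.5232  2.9486] F [0.4 0.3 1.3] w 0.0649 q7 [-1.19  0.61  0.5   2.18  0.94  0.2  -0.34]
twist [-0.0031 -0.0004 -0.003 ] then xyz [ 0.0005 -0.0005  0.041 ] or xyz first [ 0.0005 -0.0004  0.041 ]
```

>>> {"fn": "apply_moves", "kwargs": {
  "claw": [0.065,0.065,0.065,0.065],
  "xyz": [
    [0,0,0.01],
    [0,0,0.01],
    [0,0,0.005],
    [0,0,0]
  ],
  "twist": [
    [0,0,0],
    [0,0,0],
    [0,0,0],
    [0,0,0]
  ]
}}

```text
clock: 4.45
position: [0.5231, 0.2543, 0.0887]
tool_rot: [-3.14, 0.523, 2.95]
force: [-0.5, -0.6, -0.6]
grip_width: 0.0647
finger_force: 0.0
```

Run:
```python
from h import *
R=tool(-0.1895,np.pi/6); g=np.array([.5222,.2539,.0897])
plan(g+0.017*R[:,2],R)
```

```text
t 4.45 pos [0.5231 0.2543 0.0887] rot [-3.1395  0.5232  2.9499] F [-0.5 -0.6 -0.6] w 0.0647 q7 [-1.15  0.66  0.47  2.17  1.14  0.17 -0.53]
twist [-0.0032 -0.0004 -0.0019] then xyz [ 0.0002 -0.0005  0.0158] or xyz first [ 0.0002 -0.0005  0.0158]
```

>>> {"fn": "apply_moves", "kwargs": {
  "claw": [0.065,0.065,0.065,0.0,0.0,0.0,0.0,0.0,0.0],
  "xyz": [
    [0,0,0.008],
    [0,0,0.007],
    [0,0,0],
    [0,0,0],
    [0,0,0],
    [0,0,0],
    [0,0,0],
    [0,0,0],
    [0,0,0]
  ],
  "twist": [
    [0,0,0],
    [0,0,0],
    [0,0,0],
    [0,0,0],
    [0,0,0],
    [0,0,0],
    [0,0,0],
    [0,0,0],
    [0,0,0]
  ],
  "force": 60
}}

```text
clock: 5.35
position: [0.53, 0.2532, 0.0759]
tool_rot: [-3.139, 0.523, 2.951]
force: [-6.3, -0.1, 9.4]
grip_width: 0.0235
finger_force: 58.3
```

Run:
```python
from h import *
R=tool(-0.1895,np.pi/6); g=np.array([.5222,.2539,.0897])
plan(g+0.017*R[:,2]-0.06*R[:,2],R)
```

```text
t 5.35 pos [0.53   0.2532 0.0759] rot [-3.1394  0.5234  2.9508] F [-6.3 -0.1  9.4] w 0.0235 q7 [-1.11  0.68  0.44  2.16  1.29  0.17 -0.68]
twist [-0.0028 -0.0002 -0.0011] then xyz [-0.0001 -0.0007 -0.0588] or xyz first [-0.0001 -0.0009 -0.0588]
```

>>> {"fn": "apply_moves", "kwargs": {
  "claw": [0,0,0,0,0,0,0,0,0,0,0,0,0,0],
  "xyz": [
    [0,0,-0.005],
    [0,0,-0.01],
    [0,0,-0.015],
    [0,0,-0.02],
    [0,0,-0.02],
    [0,0,-0.02],
    [0,0,-0.015],
    [0,0,0],
    [0,0,0],
    [0,0,0],
    [0,0,0],
    [0,0,0],
    [0,0,0],
    [0,0,0]
  ],
  "twist": [
    [0,0,0],
    [0,0,0],
    [0,0,0],
    [0,0,0],
    [0,0,0],
    [0,0,0],
    [0,0,0],
    [0,0.1,0],
    [0,0.1,0],
    [0,0.1,0],
    [0,0.1,0],
    [0,0.1,0],
    [0,0.023,0],
    [0,0,0]
  ]
}}

```text
clock: 6.75
position: [0.4794, 0.2612, 0.1656]
tool_rot: [-3.135, 0.037, 2.945]
force: [-1.0, -1.0, -2.7]
grip_width: 0.0233
finger_force: 59.2
```

Run:
```python
from h import *
# dock estimates
for c in ["top","wrist"]:
    f=bot.grab_frame(c)
    for q in ["pocket","fork_knob"]: print(c,q,[(np.round(d["position"],3).tolist(),round(d["score"],2)) for d in bot.find_in(c,q)][:2])
plan([.53,.06,.19],tool(0.1))
```

```text
top pocket []
top fork_knob [([0.531, -0.154, 0.034], 0.75)]
wrist pocket [([0.528, -0.056, 0.015], 0.77)]
wrist fork_knob [([0.551, -0.133, 0.033], 0.84)]
t 7.05 pos [0.4784 0.2626 0.1659] rot [-3.1349  0.0376  2.9488] F [-0.6  0.3 -1.9] w 0.0233 q7 [-0.48  0.47 -0.21  1.89  0.18  0.78  0.59]
twist [-0.0122  0.0364 -0.2928] then xyz [-0.0311 -0.2067 -0.0241] or xyz first [-0.0903 -0.1891 -0.0195]
```

>>> {"fn": "apply_moves", "kwargs": {
  "claw": [0,0,0,0,0,0,0,0,0,0,0,0,0,0],
  "xyz": [
    [0,0,-0.005],
    [0,0,-0.01],
    [0,0,-0.01],
    [0,0,0],
    [-0.003,-0.02,0],
    [-0.003,-0.02,0],
    [-0.003,-0.02,0],
    [-0.003,-0.02,0],
    [-0.003,-0.02,0],
    [-0.003,-0.02,0],
    [-0.003,-0.02,0],
    [-0.003,-0.02,0],
    [0,0,0],
    [0,0,0]
  ],
  "twist": [
    [-0.003,0.009,-0.0725],
    [-0.003,0.009,-0.0725],
    [-0.003,0.009,-0.0725],
    [-0.003,0.009,-0.0725],
    [0,0,0],
    [0,0,0],
    [0,0,0],
    [0,0,0],
    [0,0,0],
    [0,0,0],
    [0,0,0],
    [0,0,0],
    [0,0,0],
    [0,0,0]
  ]
}}

```text
clock: 8.45
position: [0.5175, 0.1055, 0.1908]
tool_rot: [3.141, -0.0, -3.046]
force: [-0.2, 0.3, -2.0]
grip_width: 0.0234
finger_force: 59.3
```

Run:
```python
from h import *
f=bot.grab_frame("wrist"); cv2.imwrite("pics/w2.png",f["img"][:,:,::-1]); np.save("pics/w2.npy",np.array(f["view"]))
plan([.53,-.06,.15],tool(0.1))
for q in ["pocket","fork_knob","sander_sole"]: print(q,[(np.round(d["position"],3).tolist(),round(d["score"],2)) for d in bot.find_in("wrist",q)][:2])
cv2.imwrite("pics/w2b.png",cv2.resize(f["img"][:,:256,::-1],None,fx=2,fy=1.56,interpolation=cv2.INTER_CUBIC))
```

```text
t 8.5 pos [0.5174 0.106  0.1908] rot [ 3.1412e+00 -1.0000e-04 -3.0453e+00] F [ 0.5 -0.1 -2.7] w 0.0232 q7 [-0.1   0.43 -0.28  1.89  0.15  0.85  1.21]
twist [ 0.0004 -0.0001 -0.0037] then xyz [ 0.004  -0.1664  0.0408] or xyz first [ 0.0034 -0.1665  0.0407]
pocket [([0.52, -0.082, 0.011], 0.88)]
fork_knob [([0.525, -0.146, 0.034], 0.92), ([0.544, 0.239, 0.046], 0.36)]
sander_sole [([0.556, 0.421, 0.015], 0.95), ([0.492, 0.106, 0.18], 0.9)]
```

View pics/w2.png

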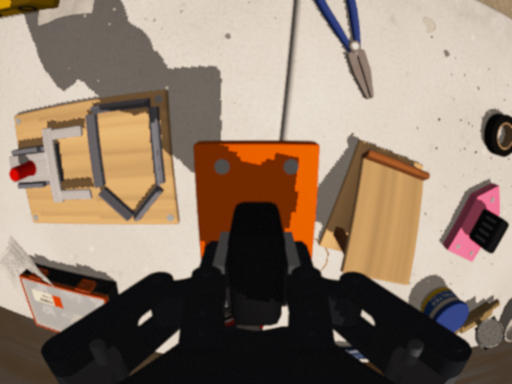

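Dock is visible at left: pocket point towards (133,217), pocket back edge about (97–157,103), red knob (20,171). The held sander is square at (255,200). I zoom in for corner pixels.

Run:
```python
import cv2
i=cv2.imread("pics/w2.png")[86:231,5:185]
i=cv2.resize(i,None,fx=4,fy=4,interpolation=cv2.INTER_CUBIC)
for k in range(0,180,20): cv2.putText(i,str(5+k),(k*4,8),0,.3,(0,0,255)); cv2.line(i,(k*4,0),(k*4,580),(255,255,0),1) if k%40==0 else 0
for k in range(0,145,20): cv2.putText(i,str(86+k),(0,k*4+10),0,.3,(0,0,255)); cv2.line(i,(0,k*4),(720,k*4),(255,255,0),1) if k%40==0 else 0
cv2.imwrite("pics/w2c.png",i)
```

```text
(no output)
```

View pics/w2c.png

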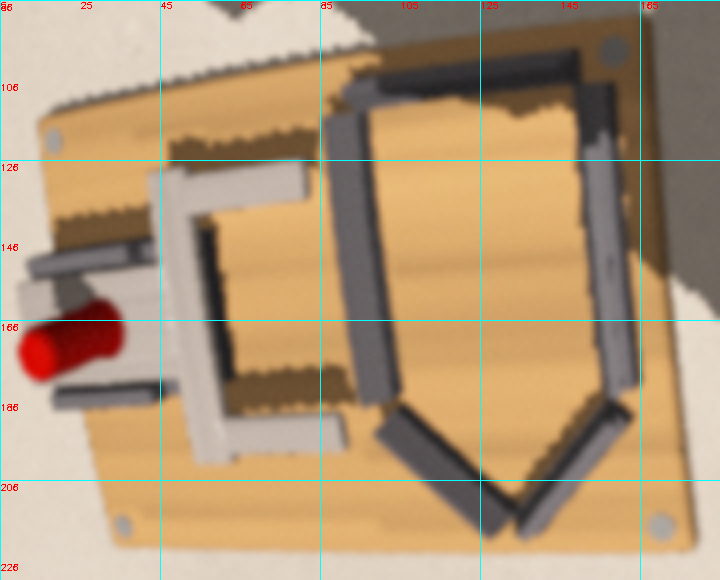

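```bash
cat > fit.py <<'E'
from h import *
from scipy.optimize import least_squares
im=cv2.imread("pics/w2.png"); f=dict(img=im,vfov=65.70646984690485,cx=256.02309594862294,cy=190.8680939214144,view=np.load("pics/w2.npy"))
def c(u,v): return (5+(u-1.5)/4,86+(v-1.5)/4)
# pocket-frame point (mm), crop px, fork-dependent?, weight
obs=[((27.8,-35,0),c(401,398),0,1),((62.8,0,0),c(515,502),0,1),((27.8,35,8),c(606,395),0,1),((-62,-35,0),c(370,106),0,.5),((-62,35,8),c(578,83),0,.5),
((0,-35,0),c(386,262),0,1),
((-51,-46,25),c(302,160),1,1),((-39,-46,25),c(305,197),1,1),((24,-46,25),c(340,412),1,1),((36,-46,25),c(346,449),1,1),((-7.5,-136,61),c(38,355),1,1),((36,-99,25),c(197,462),1,0)]
def res(p,pr=False):
    R=Ro.from_euler('z',p[2]).as_matrix(); o=[]
    for X,q,k,w in obs:
        X=np.array(X)/1000+[0,p[3]*k,0]; u=proj(f,np.array([p[0],p[1],.012])+R@X,True)
        if pr: print(np.round(np.array(X)*1000,1),np.round(u,1),np.round(q,1))
        o+=list(w*(u-q))
    return np.array(o)
r=least_squares(res,[.52,-.06,.1,.003],loss='soft_l1'); print(np.round(r.x,4),r.cost); res(r.x,True)
# held sander check: back corners of sole top
s=np.array([.5174,.106,.1908]); R=Ro.from_euler('xyz',[3.1412,-1e-4,-3.0453]).as_matrix()
for y in (-.033,.033): print("sander back corner", proj(f,s+R@np.array([.055,y,.0101]),True))
E
python3 fit.py
```

```text
[ 0.5202 -0.0473  0.1311  0.0026] 15.193144714285307
[ 27.8 -35.    0. ] [105.3 185.1] [104.9 185.1]
[62.8  0.   0. ] [134.4 211.3] [133.4 211.1]
[27.8 35.   8. ] [154.6 184.7] [156.1 184.4]
[-62. -35.   0.] [ 96.  112.2] [ 97.1 112.1]
[-62.  35.   8.] [146.7 105.6] [149.1 106.4]
[  0. -35.   0.] [101.9 163.1] [101.1 151.1]
[-51.  -43.4  25. ] [ 80.2 124.2] [ 80.1 125.6]
[-39.  -43.4  25. ] [ 81.4 134.7] [ 80.9 134.9]
[ 24.  -43.4  25. ] [ 89.4 188.3] [ 89.6 188.6]
[ 36.  -43.4  25. ] [ 91.2 198. ] [ 91.1 197.9]
[  -7.5 -133.4   61. ] [ 12.8 174.3] [ 14.1 174.4]
[ 36.  -96.4  25. ] [ 57.9 199. ] [ 53.9 201.1]
sander back corner [194.94467278 141.83056389]
sander back corner [321.08499144 141.97767955]
```

```bash
sed -i '/^((0,-35,0)/d' fit.py && python3 fit.py | head -12; sed -i 's/((27.8,35,8)/((27.8,36,9)/; s/c(606,395),0,1/c(606,395),0,0/; s/c(578,83),0,.5/c(578,83),0,0/' fit.py; python3 fit.py | head -1
python3 - <<'E'
from h import *
import cv2
f=bot.grab_frame("wrist")
g=f["img"]; hsv=cv2.cvtColor(g,cv2.COLOR_RGB2HSV)
m=(hsv[...,0]<16)&(hsv[...,1]>180)&(hsv[...,2]>60)
for v in (150,165,190): r=np.where(m[v,180:340])[0]+180; print(v,r.min(),r.max())
for u in (215,250,300): r=np.where(m[120:200,u])[0]+120; print(u,r.min())
E
```

```text
[ 0.5203 -0.0467  0.1304  0.0021] 3.745178054462996
[ 27.8 -35.    0. ] [105.7 185.2] [104.9 185.1]
[62.8  0.   0. ] [134.8 211.5] [133.4 211.1]
[27.8 35.   8. ] [155.  184.9] [156.1 184.4]
[-62. -35.   0.] [ 96.4 112.3] [ 97.1 112.1]
[-62.  35.   8.] [147.1 105.7] [149.1 106.4]
[-51.  -43.9  25. ] [ 80.2 124.4] [ 80.1 125.6]
[-39.  -43.9  25. ] [ 81.4 134.9] [ 80.9 134.9]
[ 24.  -43.9  25. ] [ 89.4 188.4] [ 89.6 188.6]
[ 36.  -43.9  25. ] [ 91.2 198.2] [ 91.1 197.9]
[  -7.5 -133.9   61. ] [ 12.8 174.4] [ 14.1 174.4]
[ 36.  -96.9  25. ] [ 57.9 199.1] [ 53.9 201.1]
[ 0.5205 -0.0481  0.1313  0.0035] 1.9873065905840703
150 194 318
165 195 317
190 197 316
215 142
250 142
300 142
```

Run:
```python
from h import *
plan(np.array([.5203-.005*np.cos(.131),-.0465-.005*np.sin(.131),.09]),tool(0.131))
```

```text
t 8.7 pos [0.5175 0.106  0.1907] rot [ 3.1411e+00 -2.0000e-04 -3.0451e+00] F [-0.7  0.3 -1. ] w 0.0231 q7 [-0.1   0.43 -0.28  1.89  0.15  0.85  1.21]
twist [ 0.0005 -0.0002 -0.0345] then xyz [ 0.0221 -0.1515  0.1007] or xyz first [ 0.0169 -0.1522  0.1007]
```

>>> {"fn": "apply_moves", "kwargs": {
  "claw": [0,0,0,0,0,0,0,0,0,0,0,0,0,0,0],
  "xyz": [
    [0,0,0],
    [0.0022,-0.015,0],
    [0.0022,-0.015,0],
    [0.0022,-0.015,0],
    [0.0022,-0.015,0.01],
    [0.0022,-0.015,0.01],
    [0.0022,-0.015,0.01],
    [0.0022,-0.015,0.01],
    [0.0022,-0.015,0.01],
    [0.0022,-0.015,0.015],
    [0.0022,-0.015,0.015],
    [0,-0.0015,0.01],
    [0,0,0.01],
    [0,0,0],
    [0,0,0]
  ],
  "twist": [
    [0,0,-0.0345],
    [0,0,0],
    [0,0,0],
    [0,0,0],
    [0,0,0],
    [0,0,0],
    [0,0,0],
    [0,0,0],
    [0,0,0],
    [0,0,0],
    [0,0,0],
    [0,0,0],
    [0,0,0],
    [0,0,0],
    [0,0,0]
  ]
}}

```text
clock: 10.2
position: [0.5156, -0.0471, 0.0908]
tool_rot: [3.141, -0.0, -3.011]
force: [-0.2, -0.5, -2.2]
grip_width: 0.0234
finger_force: 59.3
```

Run:
```python
from h import *
plan(np.array([.5203-.005*np.cos(.131),-.0465-.005*np.sin(.131),.04]),tool(0.131))
f=bot.grab_frame("wrist"); cv2.imwrite("pics/w3.png",f["img"][:,:,::-1])
```

```text
t 10.2 pos [ 0.5156 -0.0471  0.0908] rot [ 3.1409e+00 -3.0000e-04 -3.0107e+00] F [-0.2 -0.5 -2.2] w 0.0234 q7 [ 0.14  0.57 -0.22  1.99  0.21  0.61  1.49]
twist [ 0.0007 -0.0003 -0.0001] then xyz [ 0.0002 -0.      0.0508] or xyz first [ 0.0002 -0.      0.0508]
```

View pics/w3.png

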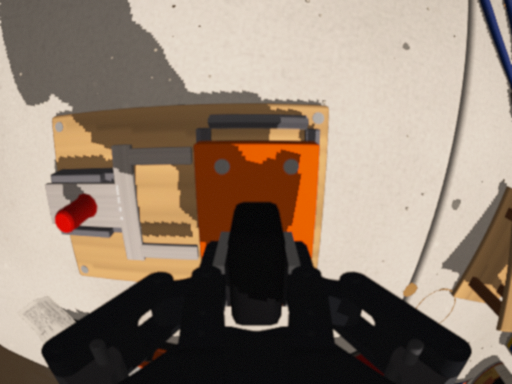

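Over the pocket: back wall at (210–306, 116–128), side-wall ends at u≈203 and 312, so their centre is about 257. The sander's centre is at u≈256.5, so it is aligned in y. Now a quick numeric check against the model.

Run:
```python
from h import *
f=bot.grab_frame("wrist"); R=Ro.from_euler('z',.131).as_matrix(); p=np.array([.5203,-.0465,.012])
for n,X in dict(backL=(-62,-35,8),backR=(-62,35,8),backTopL=(-67,-40,16),backTopR=(-67,40,16),tipb1=(-51,-43,25),tipb2=(-39,-43,25),tipf1=(24,-43,25),tipf2=(36,-43,25),knobtop=(-7.5,-133,61)).items(): print(n,np.round(proj(f,p+R@np.array(X)/1000,True),1))
i=f["img"][95:270,40:330,::-1]; cv2.imwrite("pics/w3c.png",cv2.resize(i,None,fx=2.7,fy=2.7,interpolation=cv2.INTER_CUBIC))
```

```text
backL [208.5 127. ]
backR [305.5 127.2]
backTopL [199.5 121.1]
backTopR [314.6 121.3]
tipb1 [193.4 145.7]
tipb2 [194.2 163. ]
tipf1 [199.8 245.5]
tipf2 [201.  259.1]
knobtop [ 64.1 222.3]
```

View pics/w3c.png

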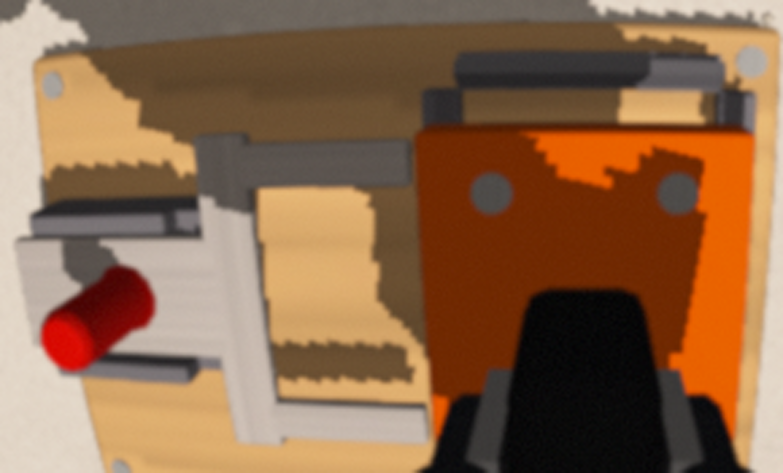

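>>> {"fn": "apply_moves", "kwargs": {
  "claw": [0,0,0,0,0,0,0,0,0,0],
  "xyz": [
    [0,0.001,0.008],
    [0,0,0.01],
    [0,0,0.01],
    [0,0,0.007],
    [0,0,0.004],
    [0,0,0.003],
    [0,0,0.002],
    [0,0,0.002],
    [0,0,0],
    [0,0,0]
  ],
  "twist": [
    [0,0,0],
    [0,0,0],
    [0,0,0],
    [0,0,0],
    [0,0,0],
    [0,0,0],
    [0,0,0],
    [0,0,0],
    [0,0,0],
    [0,0,0]
  ]
}}

```text
clock: 11.3
position: [0.5154, -0.0469, 0.0448]
tool_rot: [3.141, -0.0, -3.012]
force: [0.6, -0.3, -1.8]
grip_width: 0.0234
finger_force: 59.3
```

>>> {"fn": "apply_moves", "kwargs": {
  "claw": [0,0,0,0,0,0],
  "xyz": [
    [0,0,0.0015],
    [0,0,0.0015],
    [0,0,0.001],
    [0,0,0.001],
    [0,0,0],
    [0,0,0]
  ],
  "twist": [
    [0,0,0],
    [0,0,0],
    [0,0,0],
    [0,0,0],
    [0,0,0],
    [0,0,0]
  ]
}}

```text
clock: 11.9
position: [0.5153, -0.0469, 0.0397]
tool_rot: [3.141, -0.0, -3.012]
force: [-0.2, 0.2, -2.0]
grip_width: 0.0233
finger_force: 59.3
```

>>> {"fn": "apply_moves", "kwargs": {
  "claw": [0,0,0,0],
  "xyz": [
    [0,0,0.001],
    [0,0,0.0005],
    [0,0,0],
    [0,0,0]
  ],
  "twist": [
    [0,0,0],
    [0,0,0],
    [0,0,0],
    [0,0,0]
  ]
}}

```text
clock: 12.3
position: [0.5153, -0.0469, 0.0383]
tool_rot: [3.141, -0.0, -3.012]
force: [-1.6, -0.3, 2.6]
grip_width: 0.0237
finger_force: 59.7
```

>>> {"fn": "apply_moves", "kwargs": {
  "claw": [0.03,0.04,0.045,0.045,0.045,0.045,0.045,0.045,0.045,0.045,0.045],
  "xyz": [
    [0,0,0],
    [0,0,0],
    [0,0,0],
    [0,0,0],
    [0,0,-0.01],
    [0,0,-0.015],
    [0,0,-0.02],
    [0,0,-0.02],
    [0,0,-0.01],
    [0,0,0],
    [0,0,0]
  ],
  "twist": [
    [0,0,0],
    [0,0,0],
    [0,0,0],
    [0,0,0],
    [0,0,0],
    [0,0,0],
    [0,0,0],
    [0,0,0],
    [0,0,0],
    [0,0,0],
    [0,0,0]
  ]
}}

```text
clock: 13.4
position: [0.5151, -0.0469, 0.1129]
tool_rot: [3.141, -0.0, -3.012]
force: [-0.9, -0.5, 0.2]
grip_width: 0.0448
finger_force: 0.0
```

Run:
```python
from h import *
f=bot.grab_frame("wrist"); cv2.imwrite("pics/w4.png",f["img"][:,:,::-1])
yaw=.131; R=Ro.from_euler('z',yaw).as_matrix(); p=np.array([.5203,-.0460,.012])
for n,X in dict(backL=(-60,-33,18),backR=(-60,33,18),bkL=(-62,-35,8),bkR=(-62,35,8),knobtop=(-7.5,-133,61),knobbot=(-7.5,-133,25)).items(): print(n,np.round(proj(f,p+R@np.array(X)/1000,True),1))
for q in ["fork_knob","sander_sole"]: print(q,[(np.round(d["position"],3).tolist(),round(d["score"],2)) for d in bot.find_in("wrist",q)][:2])
k=p+R@np.array([-.0075,-.133,.046]); print("knob",k)
plan(k+np.array([0,0,.09-k[2]]),tool(yaw))
```

```text
backL [213.8 129.1]
backR [300.5 129.1]
bkL [213.  125.5]
bkR [301.2 125.5]
knobtop [ 79.9 212.1]
knobbot [101.2 197. ]
fork_knob [([0.524, -0.149, 0.034], 0.75)]
sander_sole [([0.5, -0.047, 0.026], 0.57)]
knob [ 0.53023747 -0.17884012  0.058     ]
t 13.55 pos [ 0.5149 -0.0469  0.1124] rot [ 3.1410e+00 -1.6000e-03 -3.0117e+00] F [ 0.2  0.1 -0.1] w 0.045 q7 [ 0.15  0.53 -0.24  1.97  0.19  0.66  1.5 ]
twist [ 0.0006 -0.0016 -0.0011] then xyz [ 0.002  -0.1329  0.0224] or xyz first [ 0.0018 -0.1329  0.0223]
```

View pics/w4.png

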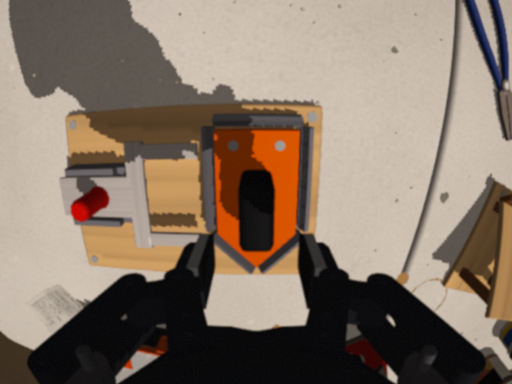

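The sander is seated square in the pocket: orange at (215–300, 128–270), surrounded by the walls. The knob top is at (81,212), where predicted. Next the knob.

>>> {"fn": "apply_moves", "kwargs": {
  "claw": [0.045,0.045,0.045,0.045,0.045,0.045,0.045,0.045,0.045,0.045,0.045,0.045,0.045],
  "xyz": [
    [0,-0.019,0],
    [0,-0.019,0],
    [0.001,-0.019,0],
    [0.001,-0.019,0],
    [0,-0.019,0],
    [0,-0.019,0],
    [0,-0.019,0],
    [0,0,0],
    [0,0,0.02],
    [0,0,0.02],
    [0,0,0.017],
    [0,0,0.01],
    [0,0,0]
  ],
  "twist": [
    [0,0,0],
    [0,0,0],
    [0,0,0],
    [0,0,0],
    [0,0,0],
    [0,0,0],
    [0,0,0],
    [0,0,0],
    [0,0,0],
    [0,0,0],
    [0,0,0],
    [0,0,0],
    [0,0,0]
  ]
}}

```text
clock: 14.85
position: [0.5298, -0.1783, 0.0448]
tool_rot: [3.14, -0.002, -3.011]
force: [0.3, 0.7, 0.2]
grip_width: 0.0451
finger_force: 0.0
```

>>> {"fn": "apply_moves", "kwargs": {
  "claw": [0,0,0,0,0,0,0,0,0,0,0,0,0,0,0,0],
  "xyz": [
    [0,0,0],
    [0,0,0],
    [0,0,0],
    [0,0,0],
    [0,0,0],
    [0,0.005,0],
    [0,0.008,0],
    [0,0.008,0],
    [0,0.008,0],
    [0,0.008,0],
    [0,0.006,0],
    [0,0.004,0],
    [0,0.002,0],
    [0,0.001,0],
    [0,0,0],
    [0,0,0]
  ],
  "twist": [
    [0,0,0],
    [0,0,0],
    [0,0,0],
    [0,0,0],
    [0,0,0],
    [0,0,0],
    [0,0,0],
    [0,0,0],
    [0,0,0],
    [0,0,0],
    [0,0,0],
    [0,0,0],
    [0,0,0],
    [0,0,0],
    [0,0,0],
    [0,0,0]
  ],
  "force": 30
}}

```text
clock: 16.45
position: [0.5247, -0.1296, 0.0469]
tool_rot: [-3.141, 0.001, -3.012]
force: [-0.4, 0.1, 7.7]
grip_width: 0.017
finger_force: 29.5
```

>>> {"fn": "apply_moves", "kwargs": {
  "claw": [0,0,0,0,0,0,0,0],
  "xyz": [
    [0,0.0015,0],
    [0,0.0015,0],
    [0,0.0015,0],
    [0,0.0015,0],
    [0,0.0015,0],
    [0,0.001,0],
    [0,0,0],
    [0,0,0]
  ],
  "twist": [
    [0,0,0],
    [0,0,0],
    [0,0,0],
    [0,0,0],
    [0,0,0],
    [0,0,0],
    [0,0,0],
    [0,0,0]
  ]
}}

```text
clock: 17.25
position: [0.5241, -0.1254, 0.0471]
tool_rot: [-3.137, 0.002, -3.015]
force: [7.5, -26.2, -0.9]
grip_width: 0.0169
finger_force: 29.9
```

>>> {"fn": "apply_moves", "kwargs": {
  "claw": [0,0,0.03,0.045,0.045,0.045,0.045,0.045,0.045,0.045,0.045,0.045,0.045,0.045],
  "xyz": [
    [0,-0.002,0],
    [0,-0.001,0],
    [0,0,0],
    [0,0,0],
    [0,0,0],
    [0,0,-0.01],
    [0,0,-0.02],
    [0,0,-0.02],
    [0,0,-0.015],
    [0,0,0],
    [0,0,0],
    [0,0,0],
    [0,0,0],
    [0,0,0]
  ],
  "twist": [
    [0,0,0],
    [0,0,0],
    [0,0,0],
    [0,0,0],
    [0,0,0],
    [0,0,0],
    [0,0,0],
    [0,0,0],
    [0,0,0],
    [0,0,0],
    [0,0,0],
    [0,0,0],
    [0,0,0],
    [0,0,0]
  ]
}}

```text
clock: 18.65
position: [0.5231, -0.1239, 0.1107]
tool_rot: [3.141, -0.001, -3.012]
force: [0.1, 0.1, -0.3]
grip_width: 0.045
finger_force: 0.0
```

Run:
```python
from h import *
f=bot.grab_frame("wrist"); cv2.imwrite("pics/w5.png",f["img"][:,:,::-1])
R=tool(.131); 
plan([.5153,-.0469,.112],R)
```

```text
t 18.7 pos [ 0.5232 -0.1239  0.1108] rot [ 3.1410e+00 -1.0000e-03 -3.0117e+00] F [-0.3  0.2 -0.1] w 0.045 q7 [ 0.29  0.56 -0.23  1.92  0.19  0.68  1.65]
twist [ 0.0006 -0.001  -0.0011] then xyz [-0.0023  0.0774 -0.0012] or xyz first [-0.0022  0.0774 -0.0012]
```

View pics/w5.png

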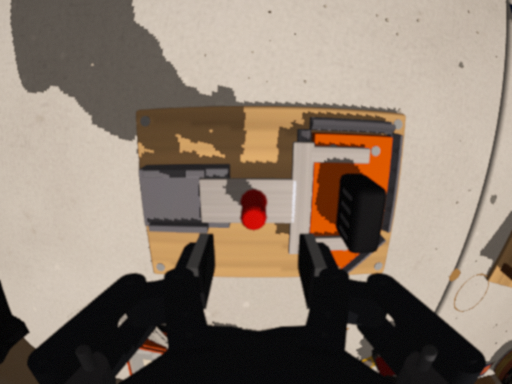

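The fork is home: prongs lie across the orange sole at (340,155) and (330,243), and the knob at (254,210) is released. I go back to the grip.

>>> {"fn": "apply_moves", "kwargs": {
  "claw": [0.04,0.04,0.04,0.04,0.04,0.04,0.04,0.04,0.04,0.04,0.04,0.04,0.04],
  "xyz": [
    [-0.0023,0.01,0],
    [0,0.015,0],
    [0,0.017,0],
    [0,0.017,0],
    [0,0.0124,0],
    [0,0.006,0],
    [0,0,0],
    [0,0,0.015],
    [0,0,0.02],
    [0,0,0.02],
    [0,0,0.01],
    [0,0,0.004],
    [0,0,0]
  ],
  "twist": [
    [0,0,0],
    [0,0,0],
    [0,0,0],
    [0,0,0],
    [0,0,0],
    [0,0,0],
    [0,0,0],
    [0,0,0],
    [0,0,0],
    [0,0,0],
    [0,0,0],
    [0,0,0],
    [0,0,0]
  ]
}}

```text
clock: 20.0
position: [0.5156, -0.0471, 0.0421]
tool_rot: [3.141, -0.001, -3.012]
force: [0.8, 0.3, -1.0]
grip_width: 0.04
finger_force: 0.0
```

>>> {"fn": "apply_moves", "kwargs": {
  "claw": [0,0,0,0,0,0,0],
  "xyz": [
    [0,0,0],
    [0,0,0],
    [0,0,0],
    [0,0,0],
    [0,0,0],
    [0,0,0],
    [0,0,0]
  ],
  "twist": [
    [0,0,0],
    [0,0,0],
    [0,0,0],
    [0,0,0],
    [0,0,0],
    [0,0,0],
    [0,0,0]
  ],
  "force": 60
}}

```text
clock: 20.7
position: [0.5161, -0.047, 0.043]
tool_rot: [-3.142, 0.001, -3.012]
force: [-1.5, 0.1, 7.6]
grip_width: 0.023
finger_force: 59.9
```

>>> {"fn": "apply_moves", "kwargs": {
  "claw": [0,0,0,0,0,0],
  "xyz": [
    [0,0,-0.001],
    [0,0,-0.001],
    [0,0,-0.001],
    [0,0,-0.0005],
    [0,0,0],
    [0,0,0]
  ],
  "twist": [
    [0,0,0],
    [0,0,0],
    [0,0,0],
    [0,0,0],
    [0,0,0],
    [0,0,0]
  ]
}}

```text
clock: 21.3
position: [0.5154, -0.0469, 0.0452]
tool_rot: [3.141, -0.001, -3.012]
force: [4.9, 0.5, -24.3]
grip_width: 0.0232
finger_force: 60.6
```

>>> {"fn": "apply_moves", "kwargs": {
  "claw": [0,0,0,0,0,0,0],
  "xyz": [
    [0,0,0.0007],
    [0,0,0],
    [0,0,0],
    [0,0,0],
    [0,0,0],
    [0,0,0],
    [0,0,0]
  ],
  "twist": [
    [0,0,0],
    [0,0,0],
    [0,0,0],
    [0,0,0],
    [0,0,0],
    [0,0,0],
    [0,0,0]
  ]
}}

```text
clock: 22.0
position: [0.5155, -0.0469, 0.045]
tool_rot: [3.141, -0.0, -3.012]
force: [-0.1, -0.7, -7.9]
grip_width: 0.0232
finger_force: 62.4
```

>>> {"fn": "apply_moves", "kwargs": {
  "claw": [0,0,0,0,0,0,0],
  "xyz": [
    [0,0,-0.0002],
    [0,0,0],
    [0,0,0],
    [0,0,0],
    [0,0,0],
    [0,0,0],
    [0,0,0]
  ],
  "twist": [
    [0,0,0],
    [0,0,0],
    [0,0,0],
    [0,0,0],
    [0,0,0],
    [0,0,0],
    [0,0,0]
  ]
}}

```text
clock: 22.7
position: [0.5155, -0.0469, 0.0451]
tool_rot: [3.141, -0.001, -3.012]
force: [1.8, -0.2, -15.4]
grip_width: 0.0232
finger_force: 61.9
```

Tug held at about 13 N net. Now I lower, release and retreat.

>>> {"fn": "apply_moves", "kwargs": {
  "claw": [0,0,0,0,0,0],
  "xyz": [
    [0,0,0.001],
    [0,0,0.001],
    [0,0,0.0007],
    [0,0,0],
    [0,0,0],
    [0,0,0]
  ],
  "twist": [
    [0,0,0],
    [0,0,0],
    [0,0,0],
    [0,0,0],
    [0,0,0],
    [0,0,0]
  ]
}}

```text
clock: 23.3
position: [0.516, -0.0468, 0.043]
tool_rot: [3.141, 0.001, -3.012]
force: [-0.9, 1.4, 7.1]
grip_width: 0.0235
finger_force: 64.6
```

>>> {"fn": "apply_moves", "kwargs": {
  "claw": [0.028,0.036,0.04,0.04,0.04,0.04,0.04,0.04,0.04,0.04,0.04,0.04,0.04],
  "xyz": [
    [0,0,0],
    [0,0,0],
    [0,0,0],
    [0,0,0],
    [0,0,-0.01],
    [0,0,-0.015],
    [0,0,-0.02],
    [0,0,-0.02],
    [0,0,-0.02],
    [0,0,-0.01],
    [0,0,0],
    [0,0,0],
    [0,0,0]
  ],
  "twist": [
    [0,0,0],
    [0,0,0],
    [0,0,0],
    [0,0,0],
    [0,0,0],
    [0,0,0],
    [0,0,0],
    [0,0,0],
    [0,0,0],
    [0,0,0],
    [0,0,0],
    [0,0,0],
    [0,0,0]
  ]
}}

```text
clock: 24.6
position: [0.5152, -0.0469, 0.1366]
tool_rot: [3.141, -0.002, -3.012]
force: [0.9, -0.6, 0.2]
grip_width: 0.0402
finger_force: 0.0
```

Run:
```python
from h import *
f=bot.grab_frame("wrist"); cv2.imwrite("pics/w6.png",f["img"][80:290,60:340,::-1])
s,p,R=cur(); print(s["clock"],p,s["force"],s["grip_width"],np.round(s["qd"],3))
```

```text
24.65 [ 0.51516013 -0.04690321  0.13665147] [ 0.0821593   0.95157454 -1.12130873] 0.03977773577669882 [-0.001 -0.001 -0.002 -0.002 -0.001  0.002 -0.   ]
```

View pics/w6.png

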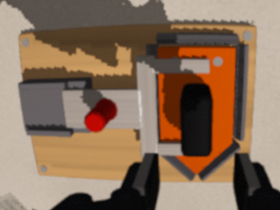

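The sander lies flat in the pocket (crop 195,110), locked by the prongs and free of the gripper. Handing in.

```bash
python3 -c "
from workcell import bot
print(bot.job_done())"
```

```text
the job is handed in; nothing more can be done
None
```

The sander is lying flat in the locked dock, released: I seated it, pushed the fork home to its stop, tugged it up (it held, at about 6–22 N net, all under the 45 N limit) and handed the job in at about 25 s; the hand-in call returned no verdict.

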